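# Load the full slide magazine into the slide printer

## Robot

A 7-joint arm with a two-finger parallel gripper is mounted at the origin on the work surface. World frame = base frame: x ahead of the robot, y to its left, z up, the work surface at z = 0. Lengths are in mm, angles in degrees, forces in N, time in s.
With the tool pointing down it reaches from about 400 to 925 mm from the base axis. Payload 4.1 kg.
Tool frame: the origin (TCP) lies midway between the tips of the shut fingers; the grasp point (between the pads) lies 19 mm behind it; z points along the fingers, y is the line along which they close (so a half turn about z gives the same grasp; the last joint's range is limited). The gripper opens to 85 mm and grips with 20 to 120 N. Pads are 22 mm wide; open, the fingers measure 114 mm over their backs; the gripper's body (76 mm by 85 mm) begins 54 mm behind the grasp point. The pads swing forward as they close: fully open they stand 13 mm farther back than shut.
Start: joints at [71.677, 22.827, 2.584, 88.041, -1.071, 69.15, -2.905], TCP at [142.391, -634.246, 231.347] pointing down, gripper open.
Joint ranges: [-161.44, 161.44], [-28.35, 127.94], [-78.24, 83.42], [0, 140.83], [-78.03, 258.03], [13.02, 114.36], [-168.23, 168.23]. Speed limits (degrees/s): [147.25, 147.25, 180, 180, 180, 180, 180].

## Interface

Orientations are given as a 3x3 rotation matrix whose columns are the frame's x, y, z axes.
In Python, from bench import r, claw, cams, order gives the robot as it stands. Calls block until the motion is done:
- r.movep(position, orientation): joint-space move of the TCP to a pose.
- r.movel(position, frame=None, vel=150, force_limit=None): straight line of the TCP; frame=None keeps the orientation; vel is the mean speed in mm/s. With force_limit (N) it stops when the force on the tool has changed by that much, and returns True; else False.
- r.movej(angles): joint-space move.
- claw.open_gripper() and claw.grab(strength=None): open the fingers fully, or close them until they stop; strength is the grip in N (None keeps the last).
- r.hold(seconds).
- r.solve_ik(position, orientation): joint angles nearest the present ones, or None.
- cams.read_camera(name): name is "scene" or "side" or "wrist"; returns the picture (400x640x3 uint8, blue, green, red); there is no depth.
- cams.get_calibration(name): a dict with "fx", "fy", "cx", "cy" (pixels), "k1" (the pictures are not rectified: a ray, as slopes to the right and down, at radius r is drawn at 1 + k1 r^2 times it, then the intrinsics apply), "R" (3x3) and "t" (3): a world point X has camera coordinates R X + t; the wrist camera has in their place "hand_eye" (4x4, takes a point from camera to tool coordinates, whose origin is the TCP and whose axes are the flange's). Camera axes: x right, y down, z forward; pixel columns grow to the right and rows downward; lengths in mm; the calibration is good to about 2 mm. A picture is of the moment at which its call begins: read the wrist's pose just before it. get_calibration takes no time and is no camera call.
A pose or a line that the arm cannot do raises r.IKError and nothing moves.
- order.close_job(): hands the job in; it is judged then, once.
Readings, each from a call of its own:
- r.read_time_s(): time.
- r.read_joint_positions(): joint angles.
- r.read_joint_velocities(): joint speeds.
- r.read_joint_torque(): joint torques, N m.
- r.read_ee_pos(): TCP position.
- r.read_orientation(): TCP orientation.
- r.read_ft_force(): force on the tool from outside, world axes, zero at the start.
- r.read_ft_torque(): the same for the moment, N m.
- r.read_gripper_width(): finger opening in mm.
- r.read_grip_force(): force on a finger pad.
Only numpy, scipy, OpenCV 4.12 (cv2) and the standard library are available. Lean on these libraries where they do the work, as an engineer would, in place of code of your own. Each camera call takes 0.05 s, during which the arm holds its last target. There are 200 camera calls.

## Task

Two closed slide magazines that look the same stand on the steel tray: one is full of glass slides, the other mostly used up. Lift each in turn clear of the tray to feel which is the heavier, then load the heavier one into the slide printer's empty bay and push it down past its catch until it is fully home, and leave the lighter one standing upright on the tray. Keep the magazines upright, set them down and push gently without ramming, and leave the other things on the bench where they are.

Things in the scene. Friction and masses are not known exactly. Their poses are not given: they have to be found in the camera images.
- magazine_1: Closed opaque slide magazine: upright white plastic case with flat black lid, 94 mm long (x), 38 wide (y), 118 high, alike end for end. Origin: centre of its underside, z up. Lower edges rounded 4 mm; a groove across each 38 mm end, 10 to 22 mm above the underside. Grip it across the 38 mm near the top. Starts square on the tray, centres 110 to 180 mm apart. Weighs 0.15 to 0.7 kg.
- magazine_2: The other magazine, the same in every outward way as magazine_1; same axes and origin. Either of the two can be the full one and nothing outside shows which; the full one weighs at least 1.7 times the other. The slides inside have about a millimetre of play; as they are glass, bring a magazine down onto anything slowly, 30 mm/s or less.
- tray: Shallow stainless steel tray, fixed to the bench, 200 mm (x) by 250 mm (y), rim 10 mm high, rim and floor 3 mm thick, the floor lined with thin grey rubber. Origin at the centre of its underside, at bench height, z up. Both magazines start on its floor, side by side along its y, their axes parallel to its own.
- printer: White bench-top slide printer, fixed. Origin at bench height below the centre of the magazine bay, z up. Its flat deck, 62 mm above the bench, reaches 105 mm to -x, 155 mm to +x, 75 mm to -y and 80 mm to +y; beside it, from 80 to 190 mm in +y, a housing with a display on top rises to 145 mm. A small delivery tray juts out of the housing's -x face.
- bay_mouth (a point): Centre of the open top of the printer's magazine bay, level with the deck, 48 mm above the bay floor; axes as the printer's. The bay is a straight upright well 96.5 mm (x) by 40.5 mm (y): a magazine fits upright, long side along x, either way round, with 1.25 mm of play on every side.
- bay (a point): Centre of the floor of the printer's magazine bay, 14 mm above the bench, rubber-faced, z up, axes as the printer's. Fully home, a magazine's underside rests on this floor and its lid is 132 mm above the bench.
- bay_catch (a point): Centre of the bay at the height of its catch, 16 mm above the bay floor: a sprung roller, 10 mm thick, stands 4 mm into the well from each end (x) wall. A magazine meets them 19 mm above the floor; its weight alone does not pass them, it takes about 15 N in all, 9 N of push on the full one. In the last 6 mm they snap into its end grooves and draw it down.
- reagent_bottle: Bystander: brown glass bottle with white cap, 64 mm across, 150 mm tall, standing beyond the tray. Origin at the centre of its underside.
- specimen_pot: Bystander: white screw-top specimen pot, 56 mm across, 60 mm tall, standing between the tray and the printer, nearer the robot. Origin at the centre of its underside.
- tube_rack: Bystander: white rack, 60 by 180 mm, with capped tubes, 98 mm tall in all, far on the left. Origin at the centre of its underside.
Not all that is in view belongs to the job. Leave any green or purple look-alike of the magazine_2 alone.

How it is judged (in metres and radians):
On the way:
1. the lighter magazine is lifted clear of the tray (10 mm or more) while the heavier stands on the tray or in the printer, so that the two can be compared (((height (world z) of magazine_1 above 0.013 m and (contact force between magazine_2 and tray above 4.4 N or contact force between magazine_2 and printer above 4.4 N) and contact force between magazine_1 and printer below 0.1 N and contact force between magazine_1 and tray below 0.1 N) or (height (world z) of magazine_2 above 0.013 m and (contact force between magazine_1 and tray above 4.4 N or contact force between magazine_1 and printer above 4.4 N) and contact force between magazine_2 and printer below 0.1 N and contact force between magazine_2 and tray below 0.1 N))), for 0.2 s.
At the end, for the whole second after the job is handed in: The heavier magazine stands in the printer's bay with its underside within 2 mm of the bay floor and within 4 mm of its centre, upright and at rest, its weight on the printer; the lighter one stands upright and at rest on the tray's floor; both are released (((horizontal distance between magazine_1 and bay below 0.004 m and z of magazine_1 in the frame of bay below 0.002 m and angle between magazine_1's own z axis and vertical below 0.04 rad and contact force between magazine_1 and printer above 4.4 N and linear speed of each of magazine_1, magazine_2 below 0.02 m/s and contact force between magazine_2 and tray above 0.8 N and angle between magazine_2's own z axis and vertical below 0.05 rad and height (world z) of magazine_2 below 0.008 m) or (horizontal distance between magazine_2 and bay below 0.004 m and z of magazine_2 in the frame of bay below 0.002 m and angle between magazine_2's own z axis and vertical below 0.04 rad and contact force between magazine_2 and printer above 4.4 N and linear speed of each of magazine_2, magazine_1 below 0.02 m/s and contact force between magazine_1 and tray above 0.8 N and angle between magazine_1's own z axis and vertical below 0.05 rad and height (world z) of magazine_1 below 0.008 m))); the robot touches nothing.
It fails at once if a magazine is rammed: more than 55 N between it and the printer (contact force between any of magazine_1, magazine_2 and printer above 55 N).
It fails at once if a magazine is set down hard or pressed on the tray: more than 55 N (contact force between any of magazine_1, magazine_2 and tray above 55 N).
It fails at once if a magazine is tipped more than 30 degrees (angle between any of magazine_1, magazine_2's own z axis and vertical above 0.52 rad).
It fails at once if the bottle, the pot or the tube rack is moved more than 25 mm or tipped over (distance of any of reagent_bottle, specimen_pot, tube_rack from where it was at the start of the episode above 0.025 m or angle between any of reagent_bottle, specimen_pot, tube_rack's own z axis and vertical above 0.4 rad).
It also fails if it takes over 72 s, if anything falls off the work surface, if the arm or the gripper's body presses on something with over 40 N, if the wrist force passes 120 N, or if a joint passes its speed limit or range.

## Working session

There is one attempt and no reset: what is moved stays moved. The work goes in short steps, each a Python script; the robot and the scene stay as the last script left them, time stands still between calls to the robot, and variables do not carry over. Pictures are saved under pics/ and viewed, at most 10 in all, crops included, and the job is handed in when it is done.

```bash
mkdir -p pics; ls
python3 - <<'E'
from bench import r,cams
import cv2
for n in ["scene","side","wrist"]:
    im=cams.read_camera(n); cv2.imwrite(f"pics/{n}0.png",im); c=cams.get_calibration(n); print(n,{k:(v if not hasattr(v,'round') else v.tolist()) for k,v in c.items()})
print(r.read_time_s(),r.read_orientation())
E
```

```text
pics
scene {'fx': 418.92220823495813, 'fy': 418.92220823495813, 'cx': 306.4882691568086, 'cy': 205.2011310816659, 'k1': -0.001414787828384244, 'R': [[0.13872014914543446, 0.990323877817015, 0.00391627968085158], [0.8326602937929813, -0.11449268909486902, -0.5418193972943489], [-0.5361283012131091, 0.0784221981921948, -0.8404858139606222]], 't': [-94.63057128124345, -436.9707371369412, 2047.2303253108905]}
side {'fx': 478.98402829790956, 'fy': 478.98402829790956, 'cx': 310.3655318789078, 'cy': 202.90403349704903, 'k1': 0.0027579952226678976, 'R': [[-0.9339727606217262, -0.3570255679344809, -0.015087287950215205], [-0.22775419867793836, 0.6272730467639607, -0.7447526769257216], [0.2753595965300674, -0.6921425204714123, -0.6671700112821911]], 't': [540.4154801237538, 189.61083316877293, 1751.635248138374]}
wrist {'fx': 282.0666995504589, 'fy': 282.0666995504589, 'cx': 316.75285357445125, 'cy': 200.57788646130882, 'k1': -0.03071781818622695, 'hand_eye': [[0.0011769045273680406, -0.9564939331664947, -0.29174984269305415, 74.2196725533005], [0.9999993012376724, 0.0011582168017999143, 0.00023676571730240172, 0.13097251080407268], [0.00011144459754789044, -0.2917499174798998, 0.9564946279151659, -141.69236236127406], [0.0, 0.0, 0.0, 1.0]]}
0.15 [[ 9.75699917e-01  2.19110654e-01 -4.39300361e-04]
 [ 2.19111068e-01 -9.75698826e-01  1.46345861e-03]
 [-1.07965474e-04 -1.52415202e-03 -9.99998833e-01]]
```

View pics/scene0.png

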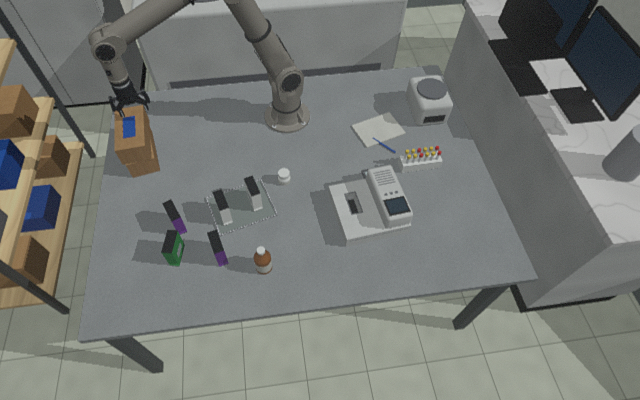

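View pics/side0.png

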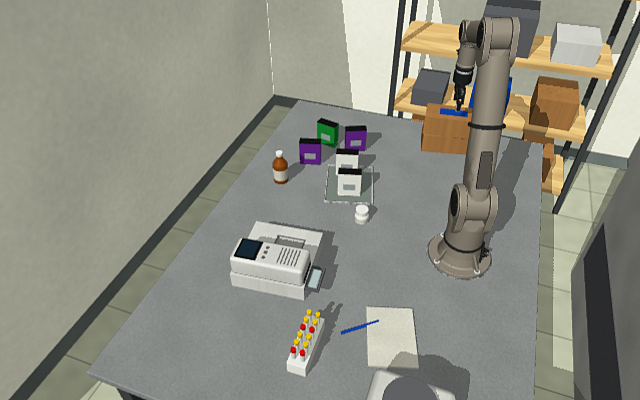

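The scene view shows the two white magazines with black lids at about (221,203) and (252,188). The printer's bay is the dark well near (353,202), and the purple and green look-alikes are further left. The side view agrees, with the magazines at (347,160) and (349,180). Next I'll get rough positions, then look from near.

```bash
cat > h.py <<'E'
import numpy as np, cv2
from bench import r,claw,cams,order
def rays(n,px,pose=None):
    c=cams.get_calibration(n); K=np.array([[c['fx'],0,c['cx']],[0,c['fy'],c['cy']],[0,0,1.]])
    u=cv2.undistortPoints(np.array(px,float).reshape(-1,1,2),K,np.array([c['k1'],0,0,0,0.])).reshape(-1,2)
    d=np.c_[u,np.ones(len(u))]
    if n=='wrist':
        p,R=pose; H=np.array(c['hand_eye']); return p+R@H[:3,3],d@(R@H[:3,:3]).T
    R=np.array(c['R']); return -R.T@np.array(c['t']),d@R
def onz(n,px,z,pose=None):
    o,d=rays(n,px,pose); return o+d*((z-o[2])/d[:,2])[:,None]
def snap(name):
    pose=(np.array(r.read_ee_pos()),np.array(r.read_orientation()))
    im=cams.read_camera('wrist'); cv2.imwrite(f'pics/{name}.png',im); np.savez(f'pics/{name}.npz',p=pose[0],R=pose[1]); return im,pose
def down(a):  # tool x axis at angle a deg in world, z down
    c,s=np.cos(np.radians(a)),np.sin(np.radians(a)); return np.array([[c,s,0],[s,-c,0],[0,0,-1.]])
E
python3 - <<'E'
from h import *
np.set_printoptions(precision=1,suppress=True)
im=cv2.imread('pics/scene0.png')
m=(im.max(2)<60).astype(np.uint8)
n,l,s,c=cv2.connectedComponentsWithStats(m[170:260,150:400])
for i in range(1,n):
    if s[i,4]>40: p=c[i]+[150,170]; print(p,s[i],onz('scene',[p],118)[0],onz('scene',[p],62)[0])
print(onz('scene',[(353,202)],62), 'pot',onz('scene',[(284,175)],60),'bottle',onz('scene',[(261,249)],150))
from h import down
for a in(0,15,-15):
  for p in ([470,-230,330],[470,50,330]): print(a,p,r.solve_ik(p,down(a)))
E
```

```text
[251.5 185.4] [ 95   6  15  19 157] [ 479.8 -194.1  118. ] [ 439.1 -197.3   62. ]
[220.2 199.4] [ 63  20  15  20 172] [ 530.5 -320.2  118. ] [ 491.8 -328.6   62. ]
[170.9 209.9] [ 13  30  17  21 184] [ 553.1 -509.   118. ] [ 515.3 -525.1   62. ]
[352.5 205.9] [198  30  10  13  71] [630.3 186.9 118. ] [595.7 199.4  62. ]
[169.  241.1] [ 12  60  15  23 232] [ 689.8 -511.3  118. ] [ 657.6 -527.5   62. ]
[215.  241.3] [ 58  60  15  24 208] [ 713.5 -344.1  118. ] [ 682.3 -353.5   62. ]
[[577.7 205.1  62. ]] pot [[402.1 -57.3  60. ]] bottle [[ 784.6 -177.9  150. ]]
0 [470, -230, 330] [ 34.8   6.7 -14.8  96.5   1.7  77.  -70.3]
0 [470, 50, 330] [  37.5    2.5  -49.9  101.7    2.    76.7 -102.9]
15 [470, -230, 330] [ 34.9   6.7 -15.   96.5   1.8  77.  -55.3]
15 [470, 50, 330] [ 37.9   2.6 -50.4 101.7   2.   76.7 -87.9]
-15 [470, -230, 330] [ 34.2   6.6 -14.1  96.6   1.7  77.  -85.2]
-15 [470, 50, 330] [  37.1    2.5  -49.6  101.7    2.    76.7 -117.9]
```

Run:
```python
import cv2
im=cv2.imread('pics/scene0.png')[160:280,150:430]
cv2.imwrite('pics/crop.png',cv2.resize(im,None,fx=2.8,fy=2.8,interpolation=cv2.INTER_CUBIC))
```

```text
(no output)
```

View pics/crop.png

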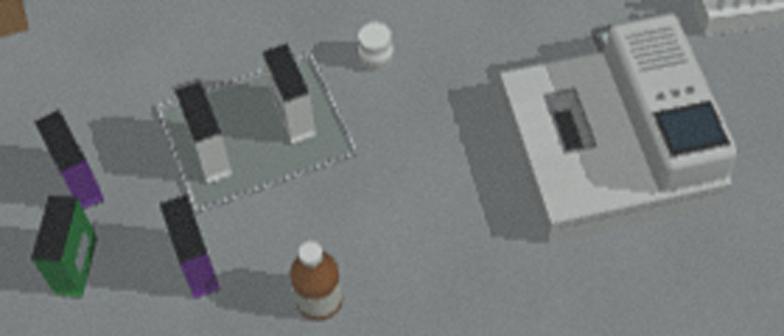

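The crop shows the magazine lids and the bay well clearly. The tray and printer are both turned by roughly 10–20°, and the bay is a dark rectangle near scene pixel (353,203). I'll take near views of both with the wrist camera.

Run:
```python
from h import *
np.set_printoptions(precision=1,suppress=True)
r.movep([585,200,300],down(10)); r.hold(.2); im,po=snap('wp'); print(po[0])
r.movep([530,-255,330],down(10)); r.hold(.2); im2,po2=snap('wt')
cv2.imwrite('pics/both.png',np.vstack([im,im2])[:, :] if 0 else cv2.resize(np.vstack([im,im2]),(480,600),interpolation=cv2.INTER_AREA))
m=(im2.max(2)<60).astype(np.uint8)
n,l,s,c=cv2.connectedComponentsWithStats(m)
for i in range(1,n):
    if s[i,4]>300:
        b=cv2.minAreaRect(np.argwhere(l==i)[:,::-1].astype(np.float32)); q=onz('wrist',cv2.boxPoints(b),118,po2)[:,:2]
        print(s[i],q.mean(0),np.linalg.norm(q-np.roll(q,1,0),axis=1),np.degrees(np.arctan2(*(q-np.roll(q,1,0)).T[::-1])))
print(r.read_time_s())
```

```text
[585.2 199.6 299.9]
[ 406    0   35   82 2710] [ 703.9 -345.2] [83.6 37.6 84.  40.2] [  14.8  -78.9 -163.5  100.7]
[ 516   41   69   89 2661] [ 686.3 -509. ] [41.7 94.7 39.2 96.5] [  75.6  -11.8 -101.9  169.6]
[ 351  146   32   74 2048] [ 531.1 -320.4] [95.  36.9 95.1 39.8] [  15.7  -76.3 -162.6  103.9]
[ 491  157   33   72 1974] [ 551.3 -507.2] [98.1 39.3 98.9 42.4] [  24.1  -75.8 -154.2  103.8]
[ 246  169   38   70 1922] [ 479.6 -193.2] [95.8 36.9 95.1 39.7] [  14.   -71.7 -164.3  109.1]
[   18   250   621   150 43444] [ 279.9 -319.6] [ 316.3  898.2  322.4 1119.3] [  -9.3  -79.8 -148.8  100. ]
[613 277  27  27 359] [ 445.2 -748.4] [41.  39.5 39.8 40.6] [  72.7   -0.2 -106.2 -178.7]
5.6417
```

View pics/wp.png

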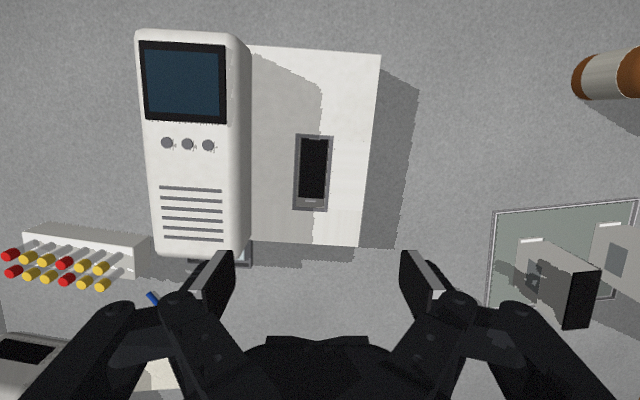

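View pics/wt.png

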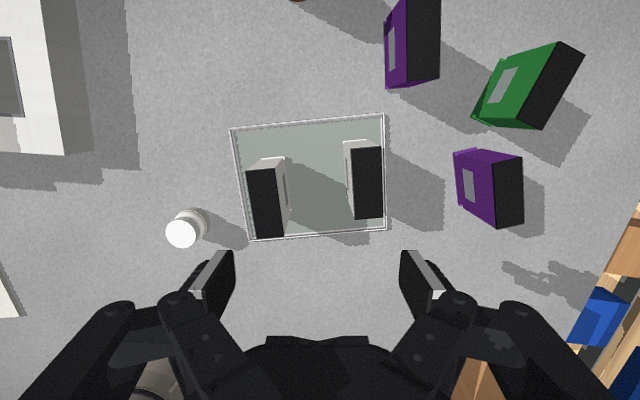

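Wrist view 1 shows the bay opening framed in grey at about (294–333, 134–212). View 2 shows both white magazines, with lids at about (265,204) and (367,183); the lid sizes measure 95×38, as they should. Next come two opposed close views of the bay, which cancel the hand-eye bias.

```bash
cat >> h.py <<'E'
def rect(px,z,pose):
    b=cv2.minAreaRect(onz('wrist',px,z,pose)[:,:2].astype(np.float32)); c=b[0]; s=b[1]; a=b[2]
    if s[0]<s[1]: s=s[::-1]; a+=90
    a=(a+90)%180-90
    return np.array([*c,*s,a])
def lid(im,pose,near,z=121):
    m=(im.max(2)<60).astype(np.uint8); best=None
    for c in cv2.findContours(m,cv2.RETR_EXTERNAL,cv2.CHAIN_APPROX_NONE)[0]:
        if cv2.contourArea(c)<300: continue
        q=rect(c.reshape(-1,2),z,pose)
        if np.hypot(*(q[:2]-near))<40 and abs(q[2]-94)<9: best=q
    return best
E
python3 - <<'E'
from h import *
np.set_printoptions(precision=2,suppress=True)
d=np.load('pics/wt.npz'); im=cv2.imread('pics/wt.png')
for n in ((531,-320),(480,-193)): print(lid(im,(d['p'],d['R']),n))
d=np.load('pics/wp.npz');po=(d['p'],d['R']); print(onz('wrist',[(297,134),(333,135),(326,212),(293,209)],62,po))
q=onz('wrist',[(245,45),(381,55),(358,248),(250,243)],62,po); print('deck',q)
for k,a in enumerate((10,190)):
    t=np.radians(a); r.movep([583-25*np.cos(t),200-25*np.sin(t),230],down(a)); r.hold(.3)
    im,po=snap(f'bay{k}')
    u=cv2.cvtColor(im,cv2.COLOR_BGR2GRAY)
    c=cams.get_calibration('wrist'); H=np.array(c['hand_eye']); v=(H[:3,:3].T@(po[1].T@(np.array([583,200,62])-po[0])-H[:3,3])); x=int(v[0]/v[2]*c['fx']+c['cx']); y=int(v[1]/v[2]*c['fy']+c['cy']); print(x,y)
    cv2.imwrite(f'pics/bc{k}.png',cv2.resize(im[max(0,y-75):y+75,x-75:x+75],(400,400),interpolation=cv2.INTER_NEAREST)); print(max(0,y-75),x-75)
cv2.imwrite('pics/bc.png',np.hstack([cv2.imread(f'pics/bc{k}.png') for k in (0,1)]))
print(r.read_time_s(),r.read_joint_positions())
E
```

```text
[ 531.51 -319.29   93.15   37.1    15.66]
[ 480.94 -194.06   93.33   36.82   15.73]
[[629.84 233.66  62.  ]
 [636.81 186.81  62.  ]
 [529.77 176.21  62.  ]
 [526.04 223.2   62.  ]]
deck [[723.89 312.56  62.  ]
 [741.74 147.07  62.  ]
 [482.38 118.98  62.  ]
 [462.47 277.92  62.  ]]
315 161
86 240
316 161
86 241
10.7417 [ 21.4   35.37 -66.23  88.17  32.79  78.04  52.17]
```

View pics/bc.png

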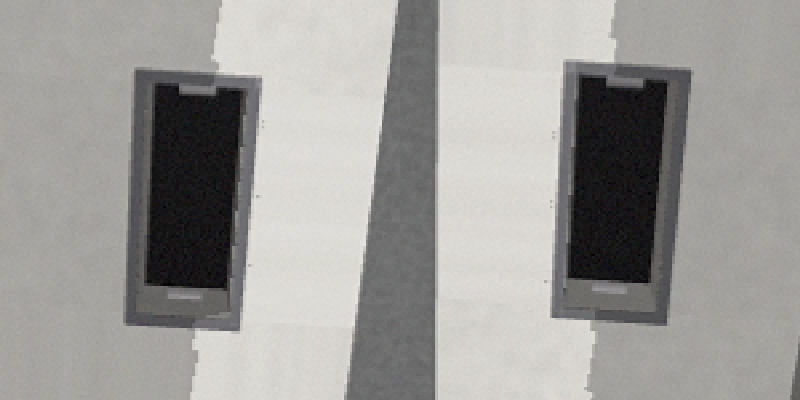

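The two crops show the dark well and its roller strips inside a grey bezel, about 106×48 outside. I'll fit the bezel's outer outline in both views and average.

Run:
```python
from h import *
np.set_printoptions(precision=2,suppress=True)
for th in (130,140):
  Q=[]
  for k in (0,1):
    im=cv2.imread(f'pics/bay{k}.png'); d=np.load(f'pics/bay{k}.npz'); po=(d['p'],d['R'])
    m=(cv2.cvtColor(im,cv2.COLOR_BGR2GRAY)<th).astype(np.uint8)
    for c in cv2.findContours(m,cv2.RETR_EXTERNAL,cv2.CHAIN_APPROX_NONE)[0]:
        if cv2.pointPolygonTest(c,(315,161),False)>0: 
            h=cv2.convexHull(c).reshape(-1,2); q=rect(c.reshape(-1,2),62,po); Q.append(q); print(th,k,q, np.mean(onz('wrist',cv2.approxPolyDP(c,6,True).reshape(-1,2),62,po),0), len(cv2.approxPolyDP(c,6,True)))
  print('mean',np.mean(Q,0))
```

```text
130 0 [580.67 206.02 106.8   50.32   6.05] [580.71 206.58  62.  ] 4
130 1 [580.49 205.83 106.56  50.19   6.23] [580.51 205.79  62.  ] 4
mean [580.58 205.93 106.68  50.25   6.14]
140 0 [580.57 206.13 107.11  50.54   6.01] [581.1  205.84  62.  ] 4
140 1 [ 686.55  223.81 1016.58  538.2   -80.  ] [556.58 131.16  62.  ] 26
mean [633.56 214.97 561.85 294.37 -36.99]
```

The two views agree to 0.2 mm. The bay centre is (580.6, 205.9) at yaw 6.1°, and the bezel is an even 5 mm round the well. Now I'll weigh both magazines.

```bash
cat >> h.py <<'E'
def pick(x,y,a,z=82):
    R=down(a); t=np.radians(a); e=np.array([np.cos(t),np.sin(t)])
    r.movep([*(np.array([x,y])-15*e),260],R); r.hold(.2)
    im,po=snap(f'pk{int(r.read_time_s()*10)}'); q=lid(im,po,(x,y)); print('lid',q)
    if q is not None and np.hypot(q[0]-x,q[1]-y)<5: x,y,a=q[0],q[1],q[4]
    R=down(a); r.movel([x,y,170],R,vel=200); r.movel([x,y,z],vel=100)
    r.hold(.2); f0=np.array(r.read_ft_force()); claw.grab(60); r.hold(.1); print('w',r.read_gripper_width(),r.read_grip_force())
    r.movel([x,y,z+35],vel=60); r.hold(.4)
    f=np.mean([r.read_ft_force() for _ in range(5)],0)-f0; print('kg',-f[2]/9.81,f,r.read_ee_pos()); return x,y,a,-f[2]/9.81
E
python3 - <<'E'
from h import *
np.set_printoptions(precision=2,suppress=True)
x,y,a,w=pick(531.5,-319.3,15.7)
print(r.read_time_s())
r.movel([x,y,85],vel=60)
print('touch',r.movel([x,y,81],vel=15,force_limit=3),r.read_ee_pos()); claw.open_gripper(); r.movel([x,y,180],vel=200)
print(r.read_time_s())
print(pick(480.9,-194.1,15.7)); print(r.read_time_s())
E
```

```text
lid [ 531.44 -319.61   92.03   36.81   15.61]
w 37.40562868266328 61.214600801467896
kg 0.7597162518624282 [ 0.14 -0.47 -7.45] [ 531.37 -319.5   116.78]
16.5083
touch True [ 532.24 -319.83   82.18]
18.6667
lid [ 480.45 -193.48   91.33   36.95   15.65]
w 37.3504087754477 60.83395153284073
kg 0.38716401633850667 [ 0.21 -0.16 -3.8 ] [ 480.38 -193.42  116.82]
(np.float64(480.454345703125), np.float64(-193.476318359375), np.float64(15.647653579711914), np.float64(0.38716401633850667))
23.175
```

The first magazine is the heavier, at about 0.76 kg raw against 0.39 kg. I'll put the second one back, then pick up the first, locating it from opposed views.

Run:
```python
from h import *
np.set_printoptions(precision=2,suppress=True)
x,y=480.45,-193.48
r.movel([x,y,85],vel=60)
print('touch',r.movel([x,y,81],vel=15,force_limit=3),r.read_ee_pos()); claw.open_gripper(); r.movel([x,y,200],vel=200)
Q=[]
for a in (195.6,15.6):
    t=np.radians(a); r.movep([531.6-15*np.cos(t),-319.6-15*np.sin(t),260],down(a)); r.hold(.3)
    im,po=snap(f'hv{int(a)}'); Q.append(lid(im,po,(531.6,-319.6))); print(Q[-1])
m=np.mean(Q,0); print(m,r.read_time_s())
x,y,a=m[0],m[1],15.6
assert np.hypot(x-531.6,y+319.6)<3
r.movel([x,y,170],down(a),vel=200); r.movel([x,y,82],vel=100); claw.grab(60); r.hold(.1); print(r.read_gripper_width(), r.read_ee_pos())
r.movel([x,y,92],vel=40); r.movel([x,y,205],vel=120)
r.movep([580.6,205.9,205],down(6.1)); r.movel([580.6,205.9,150],vel=80); r.hold(.3)
print(r.read_ee_pos(),r.read_ft_force(),r.read_gripper_width(),r.read_time_s())
im,po=snap('pre')
```

```text
touch True [ 481.18 -193.6    82.16]
[ 531.7  -319.83   90.97   36.68   15.84]
[ 531.91 -319.98   91.76   37.04   15.6 ]
[ 531.8  -319.91   91.36   36.86   15.72] 31.0833
37.20321838113113 [ 532.16 -319.94   82.48]
[580.81 206.01 150.44] [ 1.02 -0.05 -6.27] 37.46673456758544 37.8583
```

View pics/pre.png

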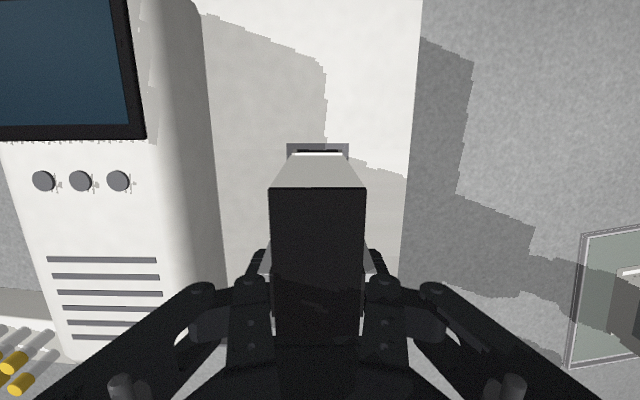

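The held magazine, with its lid at (268–366, 187–345), hangs upright over the bay, and its base lines up with the bezel at (287–349, 143–155). I'll lower it gently.

Run:
```python
from h import *
np.set_printoptions(precision=2,suppress=True)
x,y=580.7,205.9
hit=r.movel([x,y,117],vel=18,force_limit=6)
print('enter',hit,np.array(r.read_ee_pos()),np.array(r.read_ft_force()),r.read_time_s())
if not hit:
    hit=r.movel([x,y,93.3],vel=15,force_limit=28); r.hold(.2)
    print('push',hit,np.array(r.read_ee_pos()),np.array(r.read_ft_force()),r.read_gripper_width(),r.read_time_s())
```

```text
enter False [580.77 205.92 117.1 ] [-0.32 -0.3  -5.69] 39.8917
push False [580.87 205.98  93.54] [-0.    0.12 -4.33] 37.61006935556595 41.825
```

Run:
```python
from h import *
np.set_printoptions(precision=2,suppress=True)
x,y=580.7,205.9
print(r.movel([x,y,91.5],vel=8,force_limit=15),np.array(r.read_ee_pos()),np.array(r.read_ft_force()))
claw.open_gripper(); r.movel([x,y,200],vel=150); 
t=np.radians(6.1); r.movep([x-15*np.cos(t),y-15*np.sin(t),270],down(6.1)); r.hold(.3)
im,po=snap('end'); print(lid(im,po,(x,y),132),r.read_time_s(),r.read_ft_force())
cv2.imwrite('pics/end2.png',np.hstack([im[60:300,150:490],cv2.resize(cams.read_camera('side')[100:340,200:430],(230,240))]))
```

```text
True [580.83 206.1   93.5 ] [-0.01 -0.53  5.06]
[581.46 205.99  92.83  37.57   6.22] 44.2333 [-0.48  0.93  0.38]
```

View pics/end2.png

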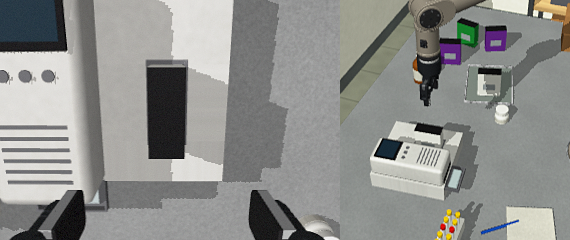

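The magazine sits low and square in the bay, with its lid 0.9 mm from the bay centre. The push met a firm floor at the expected home height, and the lighter magazine is standing on the tray.

```bash
python3 -c "
from bench import order
print(order.close_job())"
```

```text
the job is handed in; nothing more can be done
None
```

I loaded the heavier magazine fully home in the printer bay, left the lighter one standing on the tray, and handed the job in at about 44 s; no verdict was returned.

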